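# Probe the battery terminal of a model car

### The arm

A 6-joint arm with a two-finger parallel gripper is mounted at the origin on the work surface. World frame = base frame: x ahead of the robot, y to its left, z up, the work surface at z = 0. Lengths are in m, angles in rad, forces in N, time in s.
With the tool pointing down it reaches from about 0.225 to 0.875 m from the base axis. Payload 3.4 kg.
Tool frame: the origin (TCP) lies where the fingers leave the gripper's body, on its centre line; the fingertips stand 73 mm ahead of it and the grasp point (between the pads) lies 54 mm ahead of it (manip.grip_point_offset is the distance from the TCP to the grasp point, in m); z points along the fingers, y is the line along which they close (so a half turn about z gives the same grasp; the last joint's range is limited). The gripper opens to 85 mm and grips with 20 to 120 N. Pads are 22 mm wide; open, the fingers measure 114 mm over their backs; the gripper's body (76 mm by 85 mm) begins 54 mm behind the grasp point. The pads swing forward as they close: fully open they stand 13 mm farther back than shut.
Start: joints at [1.157, 0.276, 1.505, -0, 1.361, -0.121], TCP at [0.166, 0.551, 0.304] pointing down, gripper open.
Joint ranges: [-2.89, 2.89], [-0.75, 2.08], [0.22, 2.7], [-1.18, 4.32], [0.11, 2.71], [-2.7, 2.7]. Speed limits (rad/s): [2.57, 2.57, 3.14, 3.14, 3.14, 3.14].

### API

Orientations are given as a unit quaternion [w, x, y, z].
In Python, from rig import sensors, cams, manip, spotter gives the robot as it stands.
- The arm moves only by the tool drive_tool, never from a script. Its argument "targets" is a list of rows, each a list of 4 numbers: the shift along the world's x, y, z in m, then the turn about the world's z in degrees. In form: [[dx, dy, dz, spin], ...]. A call has exactly 5 rows; each row shifts and turns the commanded pose from where the row before left it; what a row does not reach is not made up. A row lasts 1/8 s, in which the tool goes at most 62.5 mm and 10.7 degrees, less where a joint would pass 70% of its speed; a pose out of reach is approached as far as the arm can. A call is refused whole if a number of a shift passes 0.0625 or a number of a turn 10.7, either way. A call with a gripper value outside its range is refused whole. "jaw" is the finger opening in m, from 0 to 0.0854, set as the call begins (left out, the last holds). The fingers move at their own pace and stop on an object; "force" is the grip in N (left out, the last holds). Time passes only in rows, so rows that do not move let the fingers close, or fill a call up. It gives the time, the measured TCP pose, the force and the opening at its end, in the units of the state.
- sensors.get_state(): the state, without advancing time (a new reading comes with each control period).
- cams.get_image(name): name is "side" or "top" or "wrist"; returns a dict with "color" (480x640x3 uint8, red, green, blue), "intrinsics" (3x3 intrinsics, pixels), "R" (3x3) and "t" (3): a world point X has camera coordinates R X + t. Camera axes: x right, y down, z forward; pixel columns grow to the right and rows downward; lengths in m; the calibration is good to about 2 mm. The wrist camera is an equidistant fisheye: a pixel r from the principal point sees the ray r / f radians off the axis. A picture is of the moment at which its call begins. There is no depth.
- manip.sign_off(): hands the job in, once; it reports no verdict.
Trained networks look in the newest picture that a camera, given by its name, has taken for a name from the list of things; names that differ only in an ending like _2 or _b are one class to them, and where a whole thing is asked for, a point or a joint stands for the part that bears it (a point fixed in the world has none). Each returns a list of dicts, best first, with "score" (0 to 1); they miss things now and then, are a little off and sometimes report something else, mostly with a low value. They report only what shows in the picture. A call takes as long as a camera call.
- spotter.find_in(query, camera): "point" ([x, y, z] in m, in world coordinates, good to about 4 mm: the middle of the surface that is visible of it).
- spotter.landmark_of(query, camera): "point" ([x, y, z] in m, in world coordinates, good to about 4 mm: a listed point, or the origin of a listed thing).
The state is a dict: "clock": time; "qpos": joint angles; "qd": joint speeds; "effort": joint torques, N m; "position": TCP position; "ee_rot": TCP orientation; "contact_force": force on the tool from outside, world axes, zero at the start; "moment": the same for the moment, N m; "width": finger opening in m.
Only numpy, scipy, OpenCV 4.12 (cv2) and the standard library are available. Lean on these libraries where they do the work, as an engineer would, in place of code of your own. Each camera call takes 0.05 s, during which the arm holds its last target. There are 200 camera calls.

### The job

On the model car's chassis, lift the battery hold-down bar straight up and level out of its two U brackets and lay it gently in the middle of the rubber mat. Then take the flanged test probe from the tool stand, find the terminal's opening in the floor of the slot on top of the battery, stand the probe's pin in it until it meets resistance, and let go. Finally press the probe down from above, with the fingers off its sides, until its flange sits fully home on the battery; leave the hex drivers, spare wheels and screwdriver where they are.

Things in the scene. Friction and masses are not known exactly. Their poses are not given: they have to be found in the camera images.
- car: Black model-car chassis, 350 mm long (x axis) by 190 mm wide, fixed, a 62 mm wheel at each corner. Origin on the table under its middle. On it a grey battery 140 x 48 mm, top face 59 mm above the table. At x = +-86 mm aluminium U brackets, 10 mm long, 30 mm wide: channel 15 mm wide, floor 61 mm, arm tops 79 mm above the table. The rest is lower than 65 mm.
- slot (a point): Middle of the slot in the battery's top face, level with that face; axes as the car's. Slot 48 mm long (x), sloping in from 20 mm wide to 8.5 mm at 4 mm depth, then straight to a flat floor at 7 mm depth. In the floor is one round opening, 8.5 mm wide, chamfered, on the centre line but anywhere from x = -14 to +14 mm: not measured, find it by touch or sight.
- contact (a joint): Stiff contact inside the terminal opening, its top 24 mm below the battery's top face. It holds still below about 6 N, slides down (0 to 0.014 m) when pressed harder, does not spring back; reads 0.012 when the probe is home.
- bar_grip (a point): Centre of the grip block of the aluminium hold-down bar. Bar: 200 mm long (x axis), 12 x 12 mm, 120 g or so, lying across both brackets over the slot. The upright grip block on its middle is 40 mm long (x), 14 mm wide (y), 28 mm high; this point is 14 mm above the bar's top and 26 mm above its underside.
- mat_top (a point): Middle of the upper face of the black rubber mat, 240 (x) x 120 (y) mm, 4 mm thick, lying fixed on the table on one side of the car.
- stand: Wooden tool stand, fixed, 215 (x) x 60 (y) x 45 mm high, origin under its middle; three tools stand in three holes 10 mm wide and 40 mm deep in its top at x = -70, 0, +70 mm, the probe in any of them.
- probe_mid (a point): Centre of the test probe's upright round handle: black, 18 mm in diameter, 60 mm high, flat top 30 mm above this point. Below it a flange 24 mm in diameter, 5 mm thick, underside 35 mm below this point; then a steel pin 7 mm in diameter, 36 mm long, end tapered over 2 mm, tip 71 mm below this point. z points up along the probe. About 60 g.
- driver_a: Hex driver standing in the stand, bright aluminium handle 16 mm in diameter, no flange, top 61 mm above the stand. Origin at its lower end. Leave it.
- driver_b: A second hex driver like driver_a. Leave it.
- spare_wheel: Loose black wheel, 62 mm across, 26 mm high, lying flat beyond one side of the car; origin under its middle. Leave it.
- spare_wheel2: A second such wheel lying near the first. Leave it.
- screwdriver: Screwdriver 180 mm long lying on the table beyond the other side of the car; origin under its middle. Leave it.

How it is judged:
On the way, in this order (a step that is already met when the one before it is completed fails the run):
1. the bar is lifted level above its brackets (z of bar_grip in the frame of slot above 0.055 m and angle between bar_grip's own z axis and vertical below 0.2 rad), for 0.1 s.
2. the bar lies in the middle of the mat, let go (horizontal distance between bar_grip and mat_top below 0.045 m and z of bar_grip in the frame of mat_top below 0.031 m and angle between bar_grip's own z axis and vertical below 0.1 rad and horizontal distance between bar_grip and slot above 0.1 m and contact force between the fingers and bar below 0.1 N), for 0.2 s.
3. the probe stands with its pin in the opening on the contact, not yet home, and has been let go (z of probe_mid in the frame of slot between 0.039 and 0.052 m and x of probe_mid in the frame of slot between -0.03 and 0.03 m and y of probe_mid in the frame of slot between -0.012 and 0.012 m and angle between probe_mid's own z axis and vertical below 0.2 rad and contact force between the fingers and probe below 0.1 N), for 0.2 s.
At the end, for the whole second after the job is handed in: The probe stands upright (within 0.1 rad) in the terminal opening with its flange within 2.5 mm of the battery's top face, and the bar lies flat on the mat with its middle within 45 mm of the mat's middle (horizontal distance between bar_grip and mat_top below 0.045 m and z of bar_grip in the frame of mat_top below 0.031 m and angle between each of bar_grip, probe_mid's own z axis and vertical below 0.1 rad and horizontal distance between bar_grip and slot above 0.1 m and z of probe_mid in the frame of slot between 0.03 and 0.0375 m and x of probe_mid in the frame of slot between -0.022 and 0.022 m and y of probe_mid in the frame of slot between -0.006 and 0.006 m); the robot touches nothing.
It fails at once if the bar is tipped more than 0.25 rad from level (angle between bar_grip's own z axis and vertical above 0.25 rad).
It fails at once if another tool, a spare wheel or the screwdriver is moved more than 30 mm (distance of any of driver_a, driver_b, spare_wheel, spare_wheel2, screwdriver from where it was at the start of the episode above 0.03 m).
It fails at once if the bar is dropped onto the mat or the table (linear speed of bar above 0.6 m/s and height (world z) of bar_grip below 0.06 m and contact force between the fingers and bar below 0.1 N).
It fails at once if the contact is pushed home with the probe held between the fingers (value of joint contact above 0.0095 m and z of the grasp point in the frame of probe_mid below 0.04 m and horizontal distance between the grasp point and probe_mid below 0.03 m and contact force between the fingers and probe above 0.5 N).
It also fails if it takes over 72 s, if anything falls off the work surface, if the arm or the gripper's body presses on something with over 40 N, if the wrist force passes 120 N, or if a joint passes its speed limit or range.

## Working session

There is one attempt and no reset: what is moved stays moved. The work goes in short steps, Python scripts to look and compute and a tool call to move; the robot and the scene stay as the last step left them, time stands still between calls to the robot, and variables do not carry over. Pictures are saved under pics/ and viewed, on a budget of 10 in all, crops included, one or two more only if the job needs it, and the job is handed in when it is done.

Besides the shell and the picture viewer there is one more tool, called after "Request:" by a JSON object that holds its "method" and its "body", one argument or row to a line. drive_tool: Moves the arm, as the interface text tells. Its arguments: {"type":"object","properties":{"targets":{"type":"array","items":{"type":"array","items":{"type":"number"}}},"jaw":{"type":"number"},"force":{"type":"number"}},"required":["targets"]}

```bash
mkdir -p pics
cat > h.py <<'E'
import numpy as np, cv2
from rig import sensors, cams, manip, spotter
def snap(c,fn,crop=None,scale=1):
    d=cams.get_image(c); im=d["color"][:,:,::-1].copy()
    if crop: x0,y0,x1,y1=crop; im=im[y0:y1,x0:x1]
    if scale!=1: im=cv2.resize(im,None,fx=scale,fy=scale,interpolation=cv2.INTER_CUBIC)
    cv2.imwrite("pics/"+fn,im); return d
def proj(d,X):
    c=d["R"]@np.array(X)+d["t"]; p=d["intrinsics"]@c; return p[:2]/p[2]
def ray(d,uv,z):
    R,t,K=map(np.array,(d["R"],d["t"],d["intrinsics"])); v=np.linalg.inv(K)@[uv[0],uv[1],1]
    o=-R.T@t; v=R.T@v; return o+v*(z-o[2])/v[2]
E
python3 - <<'E'
from h import *
t=snap("top","t1.png"); s=snap("side","s1.png")
np.set_printoptions(precision=4,suppress=True)
for d in (t,s): print(d["intrinsics"],-d["R"].T@d["t"], d["R"])
for c in("top","side"):
  for q in("car","slot","bar_grip","mat_top","stand","probe_mid","driver_a","spare_wheel","screwdriver"):
    print(c,q,[(np.round(r["point"],4).tolist(),round(r["score"],2)) for r in spotter.landmark_of(q,c)[:3]])
print(sensors.get_state())
E
```

```text
[[524.6946   0.     325.4897]
 [  0.     524.6946 247.8078]
 [  0.       0.       1.    ]] [0.4415 0.006  1.1759] [[-0.0095 -0.9999 -0.0109]
 [-0.9918  0.0108 -0.1271]
 [ 0.1272  0.0096 -0.9918]]
[[479.7157   0.     320.2346]
 [  0.     479.7157 246.9636]
 [  0.       0.       1.    ]] [ 0.1928 -0.6751  0.6903] [[ 0.8752 -0.4835  0.0139]
 [-0.2858 -0.5402 -0.7915]
 [ 0.3902  0.6888 -0.611 ]]
top car [([0.5537, 0.019, 0.0], 0.68), ([0.7529, -0.3086, -0.0035], 0.61)]
top slot [([0.7125, 0.3616, 0.0005], 0.72), ([0.5528, 0.0195, 0.0602], 0.56)]
top bar_grip [([0.5476, 0.0226, 0.0853], 0.86), ([0.5338, -0.3242, 0.002], 0.72)]
top mat_top []
top stand [([0.5358, -0.3237, 0.0043], 0.64), ([0.5375, 0.3038, 0.002], 0.63)]
top probe_mid [([0.5369, -0.328, 0.0787], 0.55)]
top driver_a [([0.4654, -0.314, 0.0139], 0.66), ([0.5509, 0.0207, 0.0588], 0.66), ([0.6038, -0.3366, 0.0137], 0.45)]
top spare_wheel [([0.7464, 0.2833, 0.0069], 0.67), ([0.7085, 0.3584, 0.0004], 0.58)]
top screwdriver [([0.7537, -0.3065, -0.005], 0.94), ([0.5484, 0.0202, 0.0886], 0.33)]
side car [([0.5487, 0.0152, 0.0035], 0.
[... 431 characters left out ...]
, 0.015], 0.21)]
side driver_a [([0.6051, -0.3353, 0.017], 0.68), ([0.4653, -0.3116, 0.0132], 0.53)]
side spare_wheel [([0.7479, 0.2862, -0.0011], 0.78)]
side screwdriver [([0.7486, -0.3105, -0.0046], 0.95), ([0.5482, 0.0198, 0.0851], 0.55)]
{'clock': 1.0, 'qpos': array([ 1.157 ,  0.2759,  1.5049,  0.    ,  1.3607, -0.121 ]), 'qd': array([-0.0002, -0.0004, -0.0007, -0.0003, -0.0006, -0.0007]), 'effort': array([  0.0012, -41.6666, -24.6103,  -0.0001,   0.    ,  -0.    ]), 'position': array([0.166 , 0.5506, 0.3039]), 'ee_rot': array([0.    , 0.1459, 0.9893, 0.    ]), 'contact_force': array([-0.4277,  0.0423,  0.1596]), 'moment': array([ 0.058 , -0.0082,  0.008 ]), 'width': 0.08564643089058274}
```

View pics/t1.png

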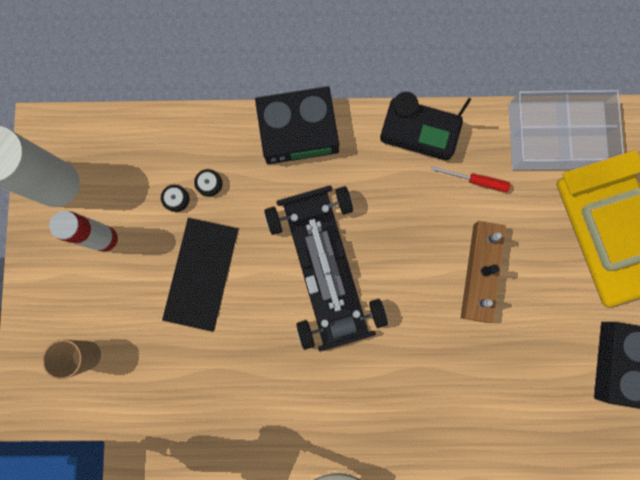

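View pics/s1.png

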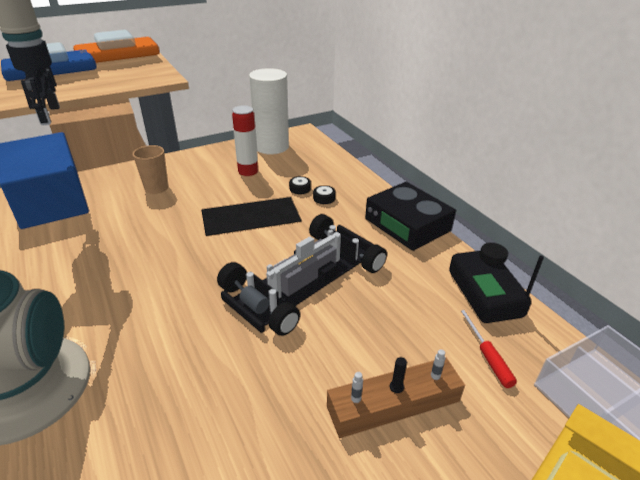

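The top view shows the bar running from about (315,225) to (338,305), the mat centred near (200,274), and the wheels at (175,197) and (208,182). The stand is on the right with the black probe in its middle hole at (490,270) and bright drivers at (496,237) and (487,303). The side view agrees. Next I measure the angles and centres.

Run:
```python
from h import *
d=cams.get_image("top"); im=d["color"].astype(int)
def rect(mask,z,n):
    k,l,s,c=cv2.connectedComponentsWithStats(mask.astype(np.uint8)); i=1+np.argmax(s[1:,4])
    cs,_=cv2.findContours((l==i).astype(np.uint8),0,2); p=np.vstack([x[:,0] for x in cs])
    w=np.array([ray(d,q,z)[:2] for q in p],np.float32); r=cv2.minAreaRect(w); b=cv2.boxPoints(r)
    e=b[1]-b[0];f=b[2]-b[1]; L=e if np.hypot(*e)>np.hypot(*f) else f
    print(n,r,"long axis deg",(np.degrees(np.arctan2(L[1],L[0]))+90)%180-90)
def roi(m,x0,y0,x1,y1): o=np.zeros_like(m); o[y0:y1,x0:x1]=m[y0:y1,x0:x1]; return o
rect(roi(im.max(2)<60,155,212,245,336),.004,"mat")
rect(roi((im.min(2)>135),295,205,350,325),.07,"bar")
for a,b in (((496,237),(487,303)),):
    A,B=ray(d,a,.1),ray(d,b,.1); print("drv",A,B,np.degrees(np.arctan2(*(A-B)[1::-1])))
print("probe top",ray(d,(490,270),.11))
st=sensors.get_state(); print(st["clock"])
for q in [(0.549,.0217,.085),(0.536,-.327,.08)]: print(np.array(q)-st["position"])
```

```text
mat ((0.5368983745574951, 0.29863664507865906), (0.11562054604291916, 0.23412200808525085), 77.36514282226562) long axis deg -12.63485
bar ((0.5488618016242981, 0.019406592473387718), (0.19887004792690277, 0.028743788599967957), 15.811556816101074) long axis deg 15.811554
drv [ 0.59819578 -0.33600249  0.1       ] [ 0.4628225  -0.31089374  0.1       ] -10.507692245225371
probe top [ 0.5291842  -0.31725297  0.11      ]
1.05
[ 0.38302452 -0.52885957 -0.21891097]
[ 0.37002452 -0.87755957 -0.22391097]
```

Request:
{"method": "drive_tool", "body": {
  "targets": [
    [0.02, -0.028, 0, 2.5],
    [0.032, -0.044, -0.003, 2.5],
    [0.032, -0.044, -0.003, 2.5],
    [0.032, -0.044, -0.003, 2.5],
    [0.032, -0.044, -0.003, 2.5]
  ],
  "jaw": 0.06
}}

```text
clock: 1.68
position: [0.3148, 0.3452, 0.2921]
ee_rot: [0.0, 0.036, 0.999, 0.0]
contact_force: [1.0, 1.2, -0.8]
width: 0.06
```

Request:
{"method": "drive_tool", "body": {
  "targets": [
    [0.032, -0.044, -0.003, 2.5],
    [0.032, -0.044, -0.003, 2.5],
    [0.032, -0.044, -0.003, 2.5],
    [0.032, -0.044, -0.003, 2.5],
    [0.032, -0.044, -0.003, 2.5]
  ]
}}

```text
clock: 2.3
position: [0.4749, 0.125, 0.2771]
ee_rot: [0.0, -0.072, 0.997, 0.0]
contact_force: [1.5, -0.1, 0.5]
width: 0.0601
```

Request:
{"method": "drive_tool", "body": {
  "targets": [
    [0.032, -0.044, -0.003, 2.6],
    [0.023, -0.03, -0.003, 2.5],
    [0.02, -0.032, -0.003, 2.5],
    [0, 0, 0, 0],
    [0, 0, 0, 0]
  ]
}}

```text
clock: 2.92
position: [0.5486, 0.0208, 0.2678]
ee_rot: [-0.0, -0.137, 0.991, 0.0]
contact_force: [0.4, 0.6, 0.2]
width: 0.0603
```

Run:
```python
from h import *
d=snap("wrist","w1.png"); st=sensors.get_state()
print({k:np.round(st[k],4) for k in("clock","position","ee_rot","contact_force","width")})
print(np.round(d["intrinsics"],1),np.round(d["R"],3),np.round(d["t"],4))
for q in("bar_grip","slot"): print(q,[(np.round(r["point"],4).tolist(),round(r["score"],2)) for r in spotter.landmark_of(q,"wrist")[:3]])
```

```text
{'clock': np.float64(2.975), 'position': array([0.5484, 0.0212, 0.2679]), 'ee_rot': array([-3.000e-04, -1.377e-01,  9.905e-01,  4.000e-04]), 'contact_force': array([-0.2422,  0.0245,  0.1388]), 'width': np.float64(0.0602)}
[[371.6   0.  324. ]
 [  0.  371.6 238.2]
 [  0.    0.    1. ]] [[-0.273  0.962 -0.   ]
 [ 0.92   0.261  0.293]
 [ 0.282  0.08  -0.956]] [ 0.13   -0.5373  0.1893]
bar_grip [([0.7467, -0.3096, 0.0012], 0.63), ([0.5513, 0.0169, 0.0866], 0.6)]
slot [([0.5488, 0.0209, 0.0613], 0.86)]
```

View pics/w1.png

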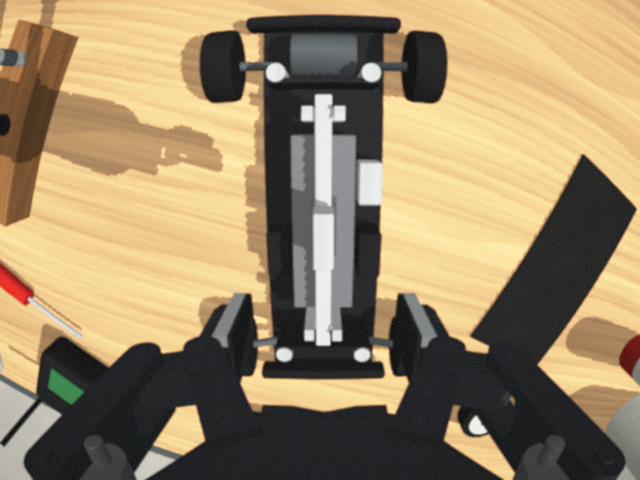

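The wrist view shows the bar vertical at column ~323, centred between the fingers (~235 and ~417), with the grip block at (323,238). I descend and grip.

Request:
{"method": "drive_tool", "body": {
  "targets": [
    [0, 0, -0.03, 0],
    [0, 0, -0.04, 0],
    [0, 0, -0.03, 0],
    [0, 0, -0.018, 0],
    [0, 0, -0.008, 0]
  ]
}}

```text
clock: 3.7
position: [0.5482, 0.0214, 0.1411]
ee_rot: [-0.001, -0.138, 0.99, 0.0]
contact_force: [-0.4, -0.9, -0.1]
width: 0.0599
```

Request:
{"method": "drive_tool", "body": {
  "targets": [
    [0, 0, 0, 0],
    [0, 0, 0, 0],
    [0, 0, 0, 0],
    [0, 0, 0, 0],
    [0, 0, 0, 0]
  ],
  "jaw": 0.0,
  "force": 60
}}

```text
clock: 4.32
position: [0.5496, 0.0206, 0.143]
ee_rot: [0.001, -0.138, 0.99, -0.0]
contact_force: [-1.1, 0.6, 6.1]
width: 0.0131
```

Request:
{"method": "drive_tool", "body": {
  "targets": [
    [0, 0, 0.01, 0],
    [0, 0, 0.015, 0],
    [0, 0, 0.02, 0],
    [0, 0, 0.02, 0],
    [0, 0, 0.01, 0]
  ]
}}

```text
clock: 4.95
position: [0.5495, 0.0205, 0.2187]
ee_rot: [0.001, -0.138, 0.99, -0.0]
contact_force: [-0.4, 0.3, -1.9]
width: 0.0134
```

Request:
{"method": "drive_tool", "body": {
  "targets": [
    [0, 0.015, 0, -2],
    [-0.002, 0.035, 0, -3.5],
    [-0.002, 0.035, 0, -3.5],
    [-0.002, 0.035, 0, -3.5],
    [-0.002, 0.035, 0, -3.5]
  ]
}}

```text
clock: 5.58
position: [0.5406, 0.1765, 0.2169]
ee_rot: [-0.0, 0.003, 1.0, -0.0]
contact_force: [0.5, 0.4, -1.2]
width: 0.0127
```

Request:
{"method": "drive_tool", "body": {
  "targets": [
    [-0.002, 0.035, 0, -3.5],
    [-0.002, 0.035, 0, -3.5],
    [0, 0.035, 0, -3.5],
    [0, 0.02, 0, -1.5],
    [0, 0, 0, 0]
  ]
}}

```text
clock: 6.2
position: [0.5366, 0.3017, 0.2166]
ee_rot: [-0.0, 0.105, 0.994, -0.0]
contact_force: [0.3, -0.9, -1.7]
width: 0.0133
```

Run:
```python
from h import *
st=sensors.get_state()
print({k:np.round(st[k],4) for k in("clock","position","ee_rot","contact_force","width")})
d=snap("top","t2.png",(130,160,370,340),3)
for c in ("top","wrist"):
  if c=="wrist": cams.get_image(c)
  for q in("bar_grip","mat_top"): print(c,q,[(np.round(r["point"],4).tolist(),round(r["score"],2)) for r in spotter.landmark_of(q,c)[:3]])
```

```text
{'clock': np.float64(6.2), 'position': array([0.5366, 0.3017, 0.2166]), 'ee_rot': array([-2.000e-04,  1.048e-01,  9.945e-01, -1.000e-04]), 'contact_force': array([ 0.2525, -0.8759, -1.6806]), 'width': np.float64(0.0133)}
top bar_grip [([0.5329, 0.3, 0.1641], 0.89)]
top mat_top [([0.5338, 0.3004, 0.0002], 0.77)]
wrist bar_grip [([0.5391, 0.2974, 0.1614], 0.56)]
wrist mat_top [([0.5389, 0.3038, 0.0011], 0.86)]
```

View pics/t2.png

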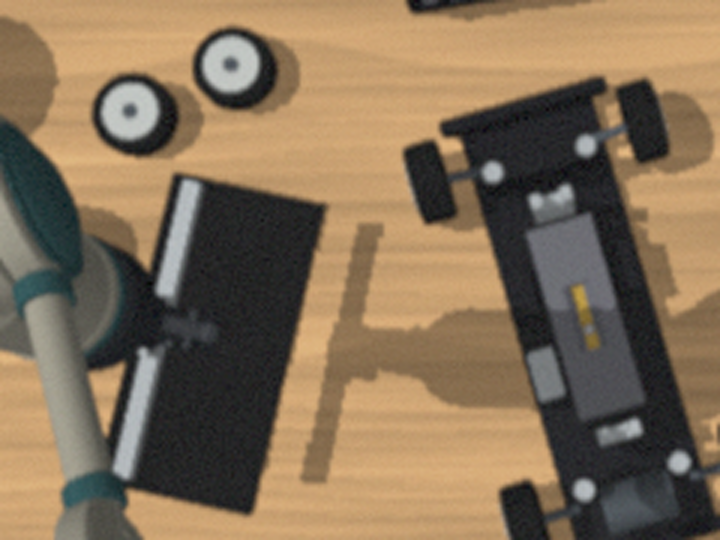

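The top crop shows the bar held level and parallel to the mat, above it (it looks shifted by parallax). The open slot appears as a yellow strip from (573,285) to (600,350), with a darker spot near (590,328). I lower the bar onto the mat.

Request:
{"method": "drive_tool", "body": {
  "targets": [
    [0, 0, -0.025, 0],
    [0, 0, -0.035, 0],
    [0, 0, -0.03, 0],
    [0, 0, -0.02, 0],
    [0, 0, -0.008, 0]
  ]
}}

```text
clock: 7.12
position: [0.5365, 0.2996, 0.0977]
ee_rot: [-0.001, 0.106, 0.994, -0.001]
contact_force: [-0.7, -0.7, -2.2]
width: 0.0131
```

Request:
{"method": "drive_tool", "body": {
  "targets": [
    [0, 0, -0.002, 0],
    [0, 0, -0.002, 0],
    [0, 0, -0.002, 0],
    [0, 0, -0.002, 0],
    [0, 0, -0.001, 0]
  ]
}}

```text
clock: 7.75
position: [0.537, 0.3006, 0.09]
ee_rot: [0.0, 0.106, 0.994, 0.0]
contact_force: [-0.4, 0.9, -1.6]
width: 0.0128
```

Request:
{"method": "drive_tool", "body": {
  "targets": [
    [0, 0, -0.001, 0],
    [0, 0, -0.001, 0],
    [0, 0, -0.001, 0],
    [0, 0, 0, 0],
    [0, 0, 0, 0]
  ]
}}

```text
clock: 8.38
position: [0.537, 0.3006, 0.0869]
ee_rot: [0.0, 0.106, 0.994, 0.0]
contact_force: [-0.0, 0.0, -0.9]
width: 0.0133
```

Request:
{"method": "drive_tool", "body": {
  "targets": [
    [0, 0, -0.001, 0],
    [0, 0, -0.001, 0],
    [0, 0, 0, 0],
    [0, 0, 0, 0],
    [0, 0, 0, 0]
  ]
}}

```text
clock: 9.0
position: [0.537, 0.3006, 0.0861]
ee_rot: [0.0, 0.106, 0.994, 0.0]
contact_force: [-2.1, -0.8, 5.8]
width: 0.0137
```

Request:
{"method": "drive_tool", "body": {
  "targets": [
    [0, 0, 0, 0],
    [0, 0, 0, 0],
    [0, 0, 0, 0],
    [0, 0, 0, 0],
    [0, 0, 0, 0]
  ],
  "jaw": 0.05
}}

```text
clock: 9.62
position: [0.537, 0.3005, 0.0848]
ee_rot: [-0.0, 0.106, 0.994, 0.0]
contact_force: [0.2, 0.4, -0.6]
width: 0.0499
```

Request:
{"method": "drive_tool", "body": {
  "targets": [
    [0, 0, 0.02, 0],
    [0, 0, 0.035, 0],
    [0, 0, 0.04, 0],
    [0, 0, 0.04, 0],
    [0, -0.02, 0.03, 0]
  ]
}}

```text
clock: 10.25
position: [0.5373, 0.2814, 0.2519]
ee_rot: [0.001, 0.105, 0.994, 0.001]
contact_force: [0.8, -0.7, -0.7]
width: 0.0502
```

Run:
```python
from h import *
st=sensors.get_state()
print({k:np.round(st[k],4) for k in("clock","position","ee_rot","contact_force","width")})
d=cams.get_image("wrist")
for q in("bar_grip","mat_top","probe_mid","slot"): print(q,[(np.round(r["point"],4).tolist(),round(r["score"],2)) for r in spotter.landmark_of(q,"wrist")[:3]])
cams.get_image("side")
for q in("bar_grip","mat_top","probe_mid","slot"): print(q,[(np.round(r["point"],4).tolist(),round(r["score"],2)) for r in spotter.landmark_of(q,"side")[:3]])
```

```text
{'clock': np.float64(10.25), 'position': array([0.5373, 0.2814, 0.2519]), 'ee_rot': array([1.100e-03, 1.053e-01, 9.944e-01, 9.000e-04]), 'contact_force': array([ 0.7522, -0.6828, -0.6783]), 'width': np.float64(0.0502)}
bar_grip [([0.5381, 0.3015, 0.0315], 0.92)]
mat_top [([0.5381, 0.3045, 0.0017], 0.56)]
probe_mid []
slot [([0.5486, 0.0202, 0.0604], 0.66)]
bar_grip [([0.5338, 0.3017, 0.0309], 0.94)]
mat_top [([0.5382, 0.3021, 0.0043], 0.72)]
probe_mid [([0.5354, -0.3269, 0.0797], 0.9)]
slot [([0.5449, 0.024, 0.0586], 0.71)]
```

Request:
{"method": "drive_tool", "body": {
  "targets": [
    [0.004, -0.03, 0, 0],
    [0.005, -0.045, 0, 0],
    [0.006, -0.045, 0, 0],
    [0.007, -0.045, 0, 0],
    [0.007, -0.045, -0.01, 0]
  ]
}}

```text
clock: 11.38
position: [0.5666, 0.0694, 0.24]
ee_rot: [0.001, 0.106, 0.994, 0.0]
contact_force: [1.2, -0.8, -0.4]
width: 0.0498
```

Request:
{"method": "drive_tool", "body": {
  "targets": [
    [0.004, -0.035, -0.025, 0],
    [0.002, -0.02, -0.03, 0],
    [0, 0, -0.025, 0],
    [0, 0, 0, 0],
    [0, 0, 0, 0]
  ]
}}

```text
clock: 12.0
position: [0.5725, 0.0158, 0.1605]
ee_rot: [0.0, 0.106, 0.994, 0.0]
contact_force: [0.1, 0.6, 0.1]
width: 0.0503
```

Run:
```python
from h import *
st=sensors.get_state()
print({k:np.round(st[k],4) for k in("clock","position","ee_rot","contact_force","width")})
d=snap("wrist","w2.png",(220,140,420,290),4); np.savez("w2.npz",**{k:d[k] for k in("color","R","t","intrinsics")})
```

```text
{'clock': np.float64(12.0), 'position': array([0.5725, 0.0158, 0.1605]), 'ee_rot': array([4.000e-04, 1.058e-01, 9.944e-01, 1.000e-04]), 'contact_force': array([0.0993, 0.5588, 0.1291]), 'width': np.float64(0.0503)}
```

View pics/w2.png

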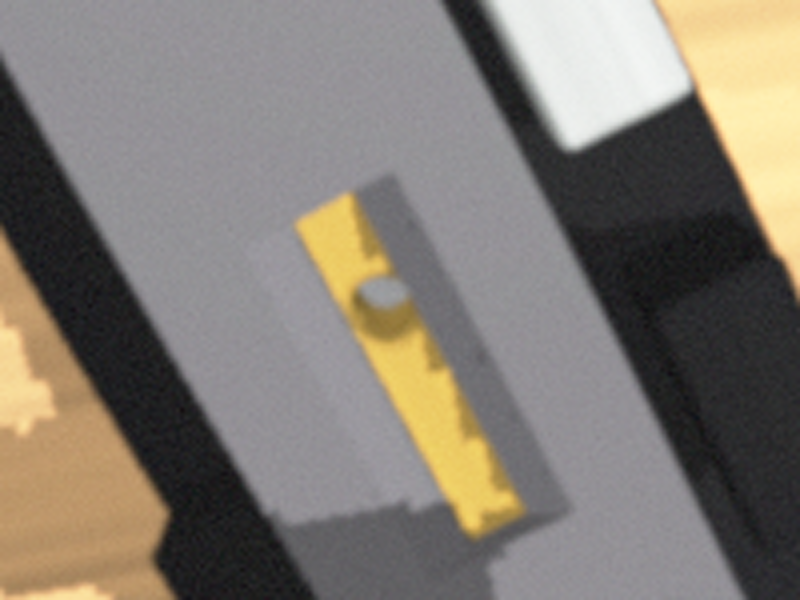

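The hole shows clearly in the crop: rim centre near (381,307), with the slot floor running from (322,205) to (497,526). I convert these with the fisheye model.

```bash
cat >> h.py <<'E'
def fray(d,uv,z):
    K=d["intrinsics"]; x=np.array([(uv[0]-K[0,2])/K[0,0],(uv[1]-K[1,2])/K[1,1]]); th=np.hypot(*x)
    v=np.array([*(np.sin(th)*x/th),np.cos(th)]); o=-d["R"].T@d["t"]; v=d["R"].T@v
    return o+v*(z-o[2])/v[2]
E
python3 - <<'E'
from h import *
d=np.load("w2.npz")
P={n:fray(d,(220+(u+.5)/4-.5,140+(v+.5)/4-.5),.052)for n,u,v in(("hole",381,307),("a",322,205),("b",497,526))}
for n,p in P.items(): print(n,p.round(4))
L=P["b"]-P["a"]; print("len",np.hypot(*L[:2]),np.degrees(np.arctan2(L[1],L[0])),"mid",(P["a"]+P["b"])/2)
E
```

```text
hole [0.541  0.0173 0.052 ]
a [0.5269 0.013  0.052 ]
b [0.5727 0.0257 0.052 ]
len 0.04753953219813906 15.465279214215926 mid [0.5497869 0.0193871 0.052    ]
```

Request:
{"method": "drive_tool", "body": {
  "targets": [
    [0, 0, 0.03, 0],
    [0, -0.02, 0.03, 0],
    [-0.004, -0.04, 0.02, 0],
    [-0.004, -0.045, 0, 0],
    [-0.005, -0.045, 0, 0]
  ]
}}

```text
clock: 12.68
position: [0.5596, -0.1353, 0.2421]
ee_rot: [0.002, 0.105, 0.994, -0.0]
contact_force: [0.1, 0.5, 0.0]
width: 0.0496
```

Request:
{"method": "drive_tool", "body": {
  "targets": [
    [-0.006, -0.045, 0, 0],
    [-0.006, -0.045, 0, 0],
    [-0.006, -0.045, 0, 0],
    [-0.006, -0.037, -0.005, 0],
    [0, -0.02, -0.005, 0]
  ]
}}

```text
clock: 13.3
position: [0.5352, -0.3281, 0.2311]
ee_rot: [0.001, 0.107, 0.994, -0.001]
contact_force: [0.1, 0.2, 0.1]
width: 0.0496
```

Request:
{"method": "drive_tool", "body": {
  "targets": [
    [0, 0, 0, 0],
    [0, 0, 0, 0],
    [0, 0, 0, 0],
    [0, 0, 0, 0],
    [0, 0, 0, 0]
  ]
}}

```text
clock: 13.92
position: [0.5351, -0.3259, 0.2301]
ee_rot: [0.0, 0.106, 0.994, 0.0]
contact_force: [0.3, -0.1, 0.6]
width: 0.0497
```

Run:
```python
from h import *
st=sensors.get_state()
print({k:np.round(st[k],4) for k in("clock","position","ee_rot","contact_force","width")})
d=snap("wrist","w3.png"); np.savez("w3.npz",**{k:d[k] for k in("color","R","t","intrinsics")})
for q in("probe_mid","stand","driver_a"): print(q,[(np.round(r["point"],4).tolist(),round(r["score"],2)) for r in spotter.landmark_of(q,"wrist")[:3]])
```

```text
{'clock': np.float64(13.925), 'position': array([ 0.5351, -0.3259,  0.2301]), 'ee_rot': array([1.000e-04, 1.057e-01, 9.944e-01, 0.000e+00]), 'contact_force': array([ 0.2728, -0.0894,  0.5909]), 'width': np.float64(0.0497)}
probe_mid [([0.5329, -0.3272, 0.0798], 0.89), ([0.4669, -0.3134, 0.0138], 0.31)]
stand [([0.5325, -0.3269, -0.0013], 0.82)]
driver_a [([0.6025, -0.3364, 0.0166], 0.84), ([0.4669, -0.3139, 0.0127], 0.76)]
```

View pics/w3.png

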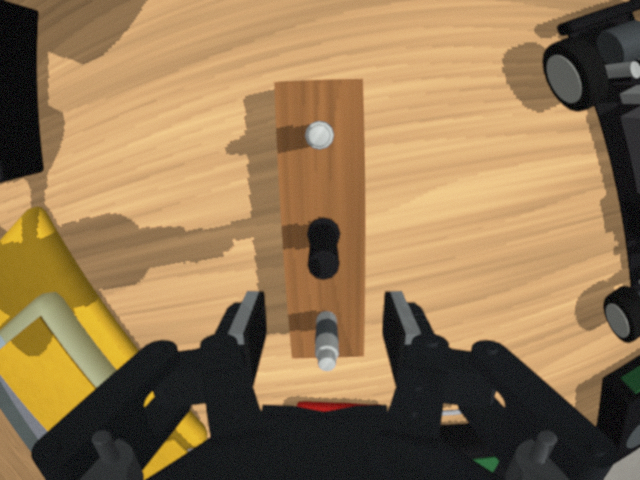

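The wrist view shows the black probe with its handle top at (323,264), between the fingers (~245 and ~403). The bright drivers at (320,134) and (327,360) lie along the finger-free direction.

Run:
```python
from h import *
d=np.load("w3.npz"); print(fray(d,(323,264),.110), fray(d,(323,233),.05))
```

```text
[ 0.53344201 -0.32679453  0.11      ] [ 0.53322694 -0.32693426  0.05      ]
```

Request:
{"method": "drive_tool", "body": {
  "targets": [
    [-0.002, -0.001, -0.015, 0],
    [0, 0, -0.025, 0],
    [0, 0, -0.025, 0],
    [0, 0, -0.018, 0],
    [0, 0, -0.007, 0]
  ]
}}

```text
clock: 14.75
position: [0.5319, -0.3269, 0.1377]
ee_rot: [-0.002, 0.106, 0.994, 0.001]
contact_force: [-0.2, 0.4, 0.1]
width: 0.0503
```

Request:
{"method": "drive_tool", "body": {
  "targets": [
    [0, 0, 0, 0],
    [0, 0, 0, 0],
    [0, 0, 0, 0],
    [0, 0, 0, 0],
    [0, 0, 0, 0]
  ],
  "jaw": 0.0,
  "force": 40
}}

```text
clock: 15.38
position: [0.5331, -0.3275, 0.1402]
ee_rot: [0.0, 0.106, 0.994, -0.0]
contact_force: [1.0, 0.3, -0.8]
width: 0.0169
```

Request:
{"method": "drive_tool", "body": {
  "targets": [
    [0, 0, 0.01, 0],
    [0, 0, 0.02, 0],
    [0, 0, 0.03, 0],
    [0, 0, 0.03, 0],
    [0, 0, 0.02, 0]
  ]
}}

```text
clock: 16.0
position: [0.5333, -0.3278, 0.2525]
ee_rot: [0.001, 0.106, 0.994, -0.001]
contact_force: [0.6, 0.2, -0.3]
width: 0.0171
```

Request:
{"method": "drive_tool", "body": {
  "targets": [
    [0, 0.02, 0, 0],
    [0.001, 0.04, 0, 0],
    [0.001, 0.045, 0, 0],
    [0.001, 0.045, 0, 0],
    [0.001, 0.045, 0, 0]
  ]
}}

```text
clock: 16.62
position: [0.5357, -0.1295, 0.2489]
ee_rot: [-0.001, 0.106, 0.994, 0.001]
contact_force: [1.0, -0.1, -1.1]
width: 0.0169
```

Request:
{"method": "drive_tool", "body": {
  "targets": [
    [0.001, 0.045, 0, 0],
    [0.001, 0.045, 0, 0],
    [0.001, 0.035, -0.005, 0],
    [0.001, 0.025, -0.01, 0],
    [0, 0, -0.02, 0]
  ]
}}

```text
clock: 17.25
position: [0.5398, 0.0206, 0.2144]
ee_rot: [-0.0, 0.104, 0.995, 0.001]
contact_force: [-0.5, 0.6, -1.3]
width: 0.0172
```

Request:
{"method": "drive_tool", "body": {
  "targets": [
    [0, 0, -0.013, 0],
    [0, 0, -0.005, 0],
    [0, 0, 0, 0],
    [0, 0, 0, 0],
    [0, 0, 0, 0]
  ]
}}

```text
clock: 17.88
position: [0.5413, 0.0173, 0.1975]
ee_rot: [0.001, 0.106, 0.994, 0.0]
contact_force: [0.9, -0.2, -0.8]
width: 0.0168
```

Run:
```python
from h import *
st=sensors.get_state()
print({k:np.round(st[k],4) for k in("clock","position","ee_rot","contact_force","width")})
d=snap("wrist","w4.png",(220,140,420,290),4); np.savez("w4.npz",**{k:d[k] for k in("color","R","t","intrinsics")})
s=cams.get_image("side")
for q in("probe_mid","slot"): print(q,[(np.round(r["point"],4).tolist(),round(r["score"],2)) for r in spotter.landmark_of(q,"side")[:2]],[(np.round(r["point"],4).tolist(),round(r["score"],2)) for r in spotter.landmark_of(q,"wrist")[:2]])
u,v=proj(s,(.541,.0173,.059)).astype(int); print(u,v)
np.savez("s4.npz",**{k:s[k] for k in("color","R","t","intrinsics")})
im=s["color"][v-90:v+30,u-80:u+80,::-1]; cv2.imwrite("pics/s4.png",cv2.resize(im,None,fx=5,fy=5,interpolation=2))
```

```text
{'clock': np.float64(17.875), 'position': array([0.5413, 0.0173, 0.1975]), 'ee_rot': array([6.000e-04, 1.063e-01, 9.943e-01, 1.000e-04]), 'contact_force': array([ 0.9493, -0.1648, -0.8152]), 'width': np.float64(0.0168)}
probe_mid [([0.5419, 0.016, 0.1349], 0.59), ([0.5495, 0.0194, 0.0034], 0.5)] [([0.5436, 0.0155, 0.1364], 0.92), ([0.5507, 0.0186, 0.0613], 0.39)]
slot [([0.5463, 0.0213, 0.0624], 0.8)] [([0.5478, 0.0194, 0.0588], 0.8)]
301 259
```

View pics/w4.png

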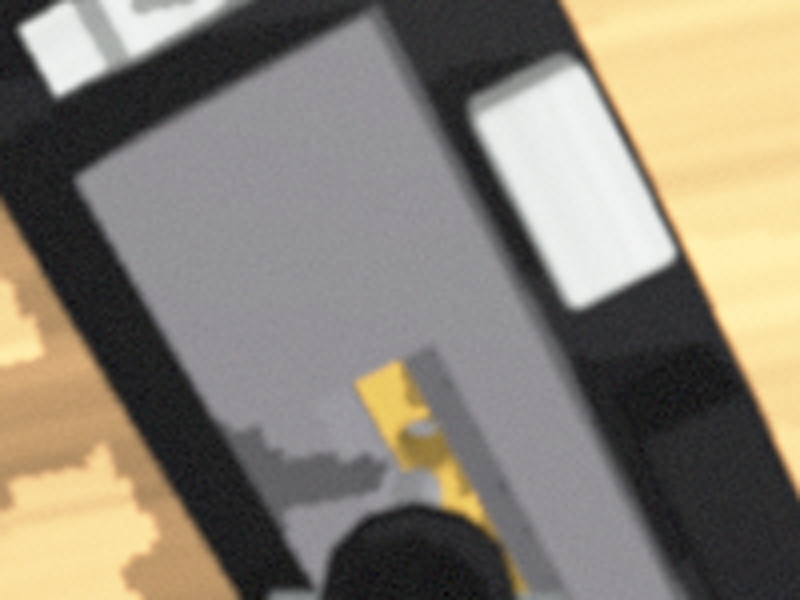

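View pics/s4.png

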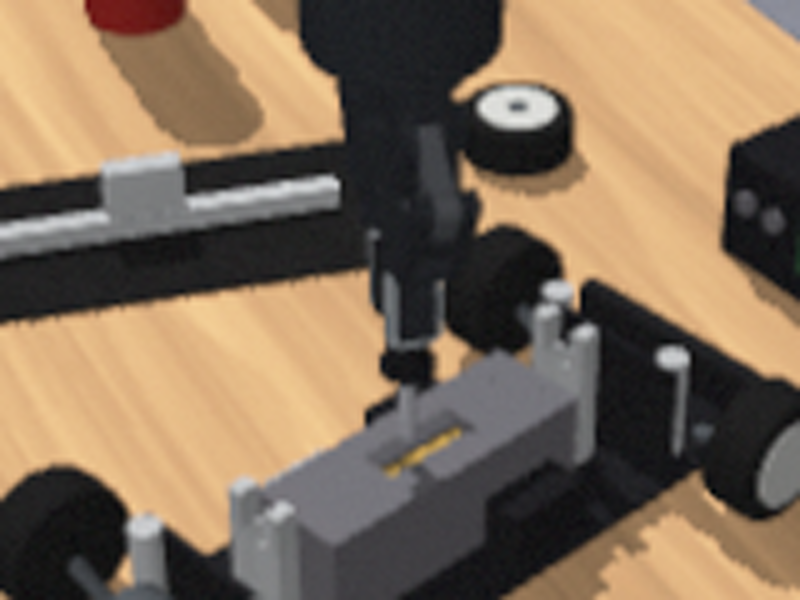

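Run:
```python
from h import *
d=np.load("w4.npz")
f=lambda u,v,z: fray(d,(220+(u+.5)/4-.5,140+(v+.5)/4-.5),z).round(4)
print("hole",f(418,447,.052),"tip",f(413,481,.0665),"slot a",f(382,372,.052))
s=np.load("s4.npz"); print("tip proj in side crop",[((proj(s,(x,y,.0665))-[301-80,259-90])*5+2).round() for x,y in((.5413,.0173),(.541,.0155))])
```

```text
hole [0.5413 0.0167 0.052 ] tip [0.5413 0.016  0.0665] slot a [0.5284 0.0139 0.052 ]
tip proj in side crop [array([405., 440.]), array([407., 443.])]
```

The tip is within about 1 mm of the hole in both views. I descend slowly with a small y shift, watching the force.

Request:
{"method": "drive_tool", "body": {
  "targets": [
    [0, 0.0008, -0.005, 0],
    [0, 0, -0.005, 0],
    [0, 0, -0.003, 0],
    [0, 0, -0.002, 0],
    [0, 0, -0.002, 0]
  ]
}}

```text
clock: 18.8
position: [0.541, 0.0184, 0.1798]
ee_rot: [0.0, 0.106, 0.994, 0.0]
contact_force: [0.8, 0.4, -0.1]
width: 0.0168
```

Request:
{"method": "drive_tool", "body": {
  "targets": [
    [0, 0, -0.002, 0],
    [0, 0, -0.002, 0],
    [0, 0, -0.002, 0],
    [0, 0, -0.002, 0],
    [0, 0, 0, 0]
  ]
}}

```text
clock: 19.42
position: [0.5409, 0.0184, 0.1717]
ee_rot: [-0.0, 0.106, 0.994, 0.0]
contact_force: [0.2, 0.4, 0.4]
width: 0.0169
```

Request:
{"method": "drive_tool", "body": {
  "targets": [
    [0, 0, -0.0015, 0],
    [0, 0, -0.0015, 0],
    [0, 0, -0.001, 0],
    [0, 0, 0, 0],
    [0, 0, 0, 0]
  ]
}}

```text
clock: 20.05
position: [0.541, 0.0183, 0.168]
ee_rot: [0.0, 0.106, 0.994, 0.0]
contact_force: [-0.5, 0.5, -0.9]
width: 0.017
```

Request:
{"method": "drive_tool", "body": {
  "targets": [
    [0, 0, -0.001, 0],
    [0, 0, -0.001, 0],
    [0, 0, 0, 0],
    [0, 0, 0, 0],
    [0, 0, 0, 0]
  ]
}}

```text
clock: 20.68
position: [0.541, 0.0184, 0.166]
ee_rot: [0.0, 0.106, 0.994, 0.0]
contact_force: [-0.3, 0.9, 0.2]
width: 0.0169
```

Request:
{"method": "drive_tool", "body": {
  "targets": [
    [0, 0, -0.001, 0],
    [0, 0, 0, 0],
    [0, 0, 0, 0],
    [0, 0, 0, 0],
    [0, 0, 0, 0]
  ]
}}

```text
clock: 21.3
position: [0.5411, 0.0183, 0.1654]
ee_rot: [0.0, 0.106, 0.994, 0.0]
contact_force: [-1.7, 0.1, 4.8]
width: 0.017
```

Resistance at the expected depth. I release and rise.

Request:
{"method": "drive_tool", "body": {
  "targets": [
    [0, 0, 0, 0],
    [0, 0, 0, 0],
    [0, 0, 0, 0],
    [0, 0, 0, 0],
    [0, 0, 0, 0]
  ],
  "jaw": 0.05
}}

```text
clock: 21.92
position: [0.541, 0.0184, 0.1649]
ee_rot: [-0.0, 0.106, 0.994, 0.0]
contact_force: [-0.6, 0.3, -0.5]
width: 0.0501
```

Request:
{"method": "drive_tool", "body": {
  "targets": [
    [0, 0, 0.01, 0],
    [0, 0, 0.02, 0],
    [0, 0, 0.025, 0],
    [0, 0, 0.02, 0],
    [0, 0, 0.005, 0]
  ]
}}

```text
clock: 22.55
position: [0.5417, 0.0183, 0.2469]
ee_rot: [0.002, 0.106, 0.994, 0.0]
contact_force: [0.1, 0.7, -0.4]
width: 0.0497
```

Request:
{"method": "drive_tool", "body": {
  "targets": [
    [0, 0, 0, 0],
    [0, 0, 0, 0],
    [0, 0, 0, 0],
    [0, 0, 0, 0],
    [0, 0, 0, 0]
  ],
  "jaw": 0.0
}}

```text
clock: 23.18
position: [0.541, 0.0184, 0.2447]
ee_rot: [-0.0, 0.106, 0.994, 0.0]
contact_force: [-0.8, 0.4, 0.0]
width: -0.0002
```

Run:
```python
from h import *
st=sensors.get_state()
print({k:np.round(st[k],4) for k in("clock","position","ee_rot","contact_force","width")})
d=snap("wrist","w5.png",(220,140,460,320),3); np.savez("w5.npz",**{k:d[k] for k in("color","R","t","intrinsics")})
print([(np.round(r["point"],4).tolist(),round(r["score"],2)) for r in spotter.landmark_of("probe_mid","wrist")[:2]])
cams.get_image("side")
print([(np.round(r["point"],4).tolist(),round(r["score"],2)) for r in spotter.landmark_of("probe_mid","side")[:2]])
```

```text
{'clock': np.float64(23.175), 'position': array([0.541 , 0.0184, 0.2447]), 'ee_rot': array([-2.000e-04,  1.061e-01,  9.944e-01,  0.000e+00]), 'contact_force': array([-0.7933,  0.3741,  0.0206]), 'width': np.float64(-0.0002)}
[([0.5416, 0.0178, 0.1056], 0.92), ([0.7121, 0.3646, -0.0019], 0.32)]
[([0.5439, 0.0205, 0.1039], 0.79)]
```

View pics/w5.png

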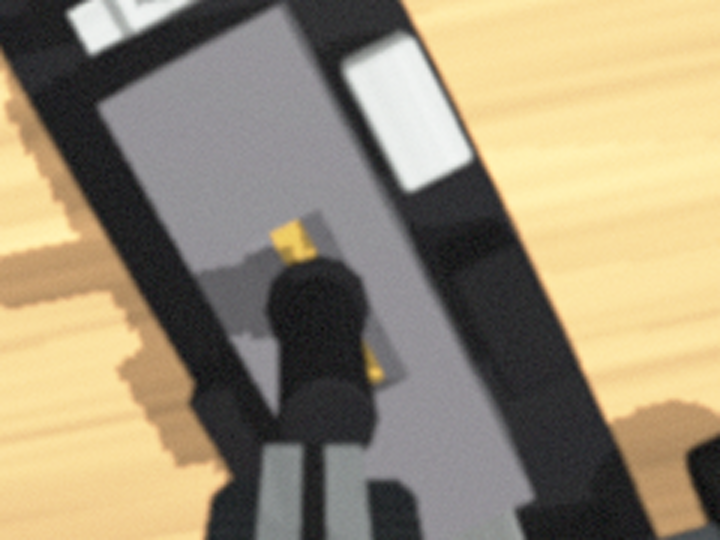

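The probe stands upright in the slot with its handle top at crop (328,412). The fingers are shut above it. I press down from above.

Run:
```python
from h import *
d=np.load("w5.npz"); print(fray(d,(220+328/3,140+412/3),.1355), fray(d,(220+316/3,140+305/3),.0665))
```

```text
[0.54310265 0.02006335 0.1355    ] [0.54490324 0.01773075 0.0665    ]
```

Request:
{"method": "drive_tool", "body": {
  "targets": [
    [0, 0, -0.01, 0],
    [0, 0, -0.01, 0],
    [0, 0, -0.007, 0],
    [0, 0, -0.004, 0],
    [0, 0, 0, 0]
  ]
}}

```text
clock: 24.0
position: [0.5408, 0.0184, 0.2135]
ee_rot: [-0.0, 0.106, 0.994, 0.0]
contact_force: [0.1, -0.6, 0.4]
width: 0.0002
```

Request:
{"method": "drive_tool", "body": {
  "targets": [
    [0.001, 0, -0.002, 0],
    [0, 0, -0.002, 0],
    [0, 0, -0.002, 0],
    [0, 0, -0.002, 0],
    [0, 0, -0.001, 0]
  ]
}}

```text
clock: 24.62
position: [0.5427, 0.0182, 0.2061]
ee_rot: [0.001, 0.106, 0.994, -0.0]
contact_force: [-0.0, -0.6, 7.6]
width: 0.0003
```

Request:
{"method": "drive_tool", "body": {
  "targets": [
    [0, 0, -0.0015, 0],
    [0, 0, -0.0015, 0],
    [0, 0, -0.0015, 0],
    [0, 0, -0.0015, 0],
    [0, 0, 0, 0]
  ]
}}

```text
clock: 25.25
position: [0.5427, 0.0181, 0.2005]
ee_rot: [0.001, 0.106, 0.994, -0.0]
contact_force: [-2.1, -0.6, 7.7]
width: 0.0004
```

Request:
{"method": "drive_tool", "body": {
  "targets": [
    [0, 0, -0.001, 0],
    [0, 0, -0.001, 0],
    [0, 0, -0.001, 0],
    [0, 0, 0, 0],
    [0, 0, 0, 0]
  ]
}}

```text
clock: 25.88
position: [0.5426, 0.018, 0.1978]
ee_rot: [0.001, 0.106, 0.994, -0.0]
contact_force: [-2.3, -0.6, 9.5]
width: -0.0005
```

Request:
{"method": "drive_tool", "body": {
  "targets": [
    [0, 0, -0.001, 0],
    [0, 0, -0.001, 0],
    [0, 0, 0, 0],
    [0, 0, 0, 0],
    [0, 0, 0, 0]
  ]
}}

```text
clock: 26.5
position: [0.5432, 0.018, 0.1967]
ee_rot: [0.002, 0.106, 0.994, -0.0]
contact_force: [-0.9, -0.4, 14.0]
width: -0.0002
```

Request:
{"method": "drive_tool", "body": {
  "targets": [
    [0, 0, -0.001, 0],
    [0, 0, -0.001, 0],
    [0, 0, 0, 0],
    [0, 0, 0, 0],
    [0, 0, 0, 0]
  ]
}}

```text
clock: 27.12
position: [0.5442, 0.018, 0.1964]
ee_rot: [0.004, 0.106, 0.994, -0.0]
contact_force: [-3.4, 0.0, 21.6]
width: -0.0001
```

The tool has stalled at the expected home height while the force rises. I retract and check.

Request:
{"method": "drive_tool", "body": {
  "targets": [
    [0, 0, 0.005, 0],
    [0, 0, 0.02, 0],
    [0, 0, 0.03, 0],
    [0, 0, 0.03, 0],
    [0, 0, 0.03, 0]
  ]
}}

```text
clock: 27.75
position: [0.5417, 0.0184, 0.3074]
ee_rot: [-0.0, 0.106, 0.994, 0.0]
contact_force: [-0.5, -1.2, -0.5]
width: -0.0
```

Request:
{"method": "drive_tool", "body": {
  "targets": [
    [-0.02, 0, 0.01, 0],
    [-0.04, 0, 0, 0],
    [-0.04, 0, 0, 0],
    [-0.02, 0, 0, 0],
    [0, 0, 0, 0]
  ]
}}

```text
clock: 28.38
position: [0.4206, 0.0185, 0.3167]
ee_rot: [0.0, 0.106, 0.994, 0.0]
contact_force: [0.1, 0.1, -0.1]
width: -0.0003
```

Run:
```python
from h import *
st=sensors.get_state(); print(st["clock"],st["position"])
for c in("side","top"):
  d=cams.get_image(c)
  for q in("probe_mid","slot","bar_grip","mat_top"): print(c,q,[(np.round(r["point"],4).tolist(),round(r["score"],2)) for r in spotter.landmark_of(q,c)[:2]])
  if c=="side":
    cv2.imwrite("pics/s6.png",cv2.resize(d["color"][130:340,190:400,::-1],None,fx=2.8,fy=2.8,interpolation=2))
```

```text
28.375 [0.42059612 0.01849478 0.31672235]
side probe_mid [([0.5467, 0.0161, 0.0942], 0.76), ([0.5377, 0.3033, 0.0031], 0.4)]
side slot [([0.5474, 0.0228, 0.0593], 0.76)]
side bar_grip [([0.5357, 0.2993, 0.0297], 0.88), ([0.5404, 0.3022, 0.0046], 0.32)]
side mat_top [([0.5374, 0.3038, 0.0068], 0.92)]
top probe_mid [([0.5454, 0.0197, 0.093], 0.45)]
top slot [([0.5518, 0.0217, 0.0593], 0.72)]
top bar_grip [([0.5349, 0.3011, 0.0275], 0.89)]
top mat_top [([0.5363, 0.301, -0.0026], 0.59)]
```

View pics/s6.png

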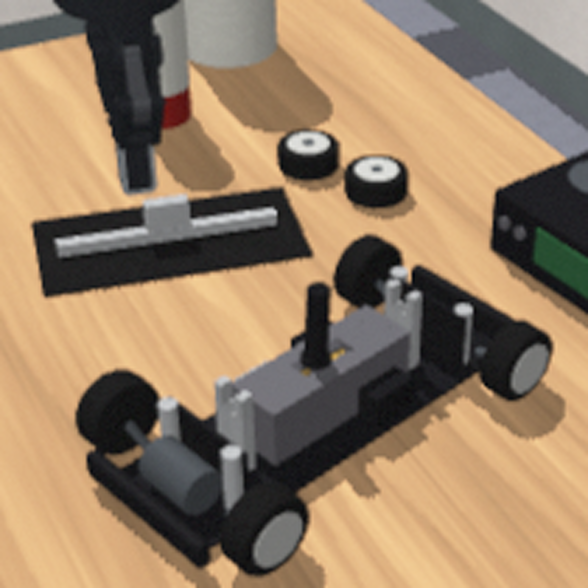

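The side view shows the bar flat mid-mat, the wheels in place and the probe standing with its flange down, possibly leaning slightly. I measure the tilt and height numerically.

Run:
```python
from h import *
d=cams.get_image("side"); g=d["color"].max(2).astype(int)
for v in range(228,268,2):
    r=np.where(g[v,285:325]<75)[0]+285; print(v,r.min() if len(r) else 0,r.max() if len(r) else 0,len(r))
for z in(.064,.094,.124): print(z,proj(d,(.543,.0178,z)).round(1),proj(d,(.541,.0173,z)).round(1))
d=snap("wrist","w7.png",(170,90,470,315),2.6); print([(np.round(r["point"],4).tolist(),round(r["score"],2)) for r in spotter.landmark_of("probe_mid","wrist")[:2]])
print([proj(d,(.541,.0173,.1))])
```

```text
228 310 324 15
230 310 324 15
232 301 324 21
234 300 324 22
236 300 324 19
238 300 324 17
240 300 306 7
242 300 306 7
244 299 306 8
246 299 307 9
248 299 307 9
250 296 306 11
252 294 307 12
254 299 307 9
256 298 307 10
258 297 324 14
260 298 324 16
262 301 324 15
264 309 324 16
266 306 324 19
0.064 [302.3 257.2] [301.5 257.6]
0.094 [302.2 245.8] [301.4 246.2]
0.124 [302.  233.9] [301.2 234.3]
[]
[array([351.7001823 , 348.62744384])]
```

View pics/w7.png

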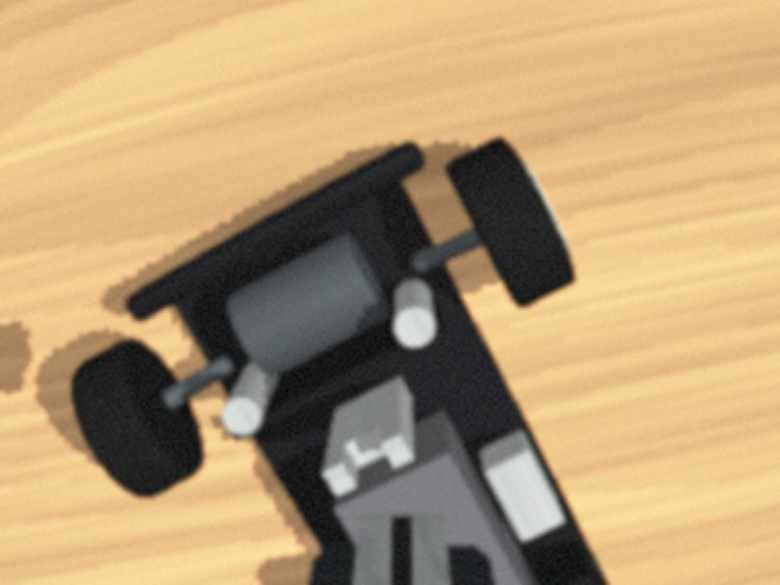

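```bash
python3 -c "
from rig import manip
print(manip.sign_off())"
```

```text
the job is handed in; nothing more can be done
None
```

The job is handed in at about 28 s of robot time; no verdict was reported, so success rests on my own checks below.

**What I did**
- I lifted the bar level out of its brackets and laid it along the middle of the mat.
- I took the probe from the stand's middle hole and found the terminal opening by sight at slot x ≈ −8.5 mm.
- I stood the pin in the opening until it met about 5 N of resistance, with the probe's middle about 46 mm above the battery top. Then I let go.
- With the fingers shut, I pressed the probe from above. It stalled at the expected home height while the force rose to about 22 N, and I retracted clear of it.

**What the last checks showed**
- **Bar:** the detectors put it within about 5 mm of the mat's middle and at resting height.
- **Probe:** its middle is about 34–35 mm above the battery top; fully home is 35 mm.
- **Robot:** it is clear of everything.
- **Things to leave:** the spare wheels looked undisturbed. I did not re-measure the drivers or the screwdriver after the probe left the stand.

**What disagreed**
- **Tilt:** the side view suggests a probe tilt of about 0.04 rad. That measurement is coarse, about one pixel. Pin clearance limits the tilt to about 0.05 rad, under the 0.1 limit. During the press the tool slid about 1.5 mm in x.
- **Position:** the last position readings differ by a few mm between cameras.
- **Wrist check:** the last wrist picture showed nothing useful because the probe was out of view.
- **Picture budget:** I viewed 10 pictures plus one extra.

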